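# Dock the test-cassette carrier on its two pins

### The job

Push the blue cassette carrier plate along the grey docking base, using its metal fence as a guide, until both of its holes drop over the two steel locating pins and the plate lies flat on the base. Only nudge it with the fingertips, do not lift it off the base, then move the hand clear; leave the other things where they are.

Things in the scene. Friction and masses are not known exactly. Their poses are not given: they have to be found in the camera images.
- dock: Fixed grey docking base, 200 mm (x) by 320 mm (y), flat deck 20 mm above the table. Origin: centre of its underside, z up. Its -x long side faces the robot within 20 degrees. Aluminium fence (8 mm thick, 12 mm above the deck) along y, -150 to +150 mm; the face that guides the plate is at x = +50 mm. Behind it a ledge with small things. Yellow outline: the plate's place. Pins on the -y half.
- nest (a point): Point on the base where carrier_mid lies when the plate is fully home: base frame (3.5, -65, 26) mm, axes as the base; the plate's axes are then parallel to these, with 0.5 mm between its side and the fence.
- pin_a (a point): Top of the steel pin nearer the fence, with a white painted ring round its foot: 8 mm diameter, 8 mm high above the deck (4 mm straight, then a hemisphere). Axes as the base.
- pin_b (a point): Top of the other steel pin, same size, 64 mm farther from the fence. Axes as the base.
- carrier_mid (a point): Mid-point of the flat part (92 x by 100 y by 12 mm thick) of the loose blue plate, 0.25 kg, 6 mm above its underside; z up. Starts flat on the base's +y half, nose to -y, short of the fence, skewed a little. Tail: face at y = +50 mm. Fence side: x = +46 mm. Nose: lip turned up to 9.5 mm, tip at y = -72 mm. White cassettes fixed in its top, 1.5 mm proud. Slides at a few N.
- hole_a (a point): Upper mouth of the plate's through hole nearer the fence, 12 mm diameter, at (+32, -30) mm from carrier_mid. Axes as the plate. Pushed to -y, the nose lip rides up over the pins (tail stays on the deck); the plate drops flat when the holes reach the pins, which then stop it (8 N at the tail is enough to feel it).
- hole_b (a point): Upper mouth of the other through hole, 12 mm diameter, at (-32, -30) mm from the plate's mid-point. Axes as the plate.
- dropper: Small clear dropper bottle with white cap, 24 mm diameter, 55 mm high, standing on the ledge behind the fence; leave it alone. Origin: centre of its foot.
- pot: Small orange pot, 30 mm diameter, 35 mm high, standing on the ledge behind the fence; leave it alone. Origin: centre of its foot.
- marker: Black marker pen, 133 mm long (its x), 14 mm thick, lying on the table to the right of the base; leave it alone. Origin: on its underside.
- welltray: Clear flat well tray 85 x 125 x 15 mm lying on the table to the left of the base; leave it alone. Origin: centre of its underside.
- timer: White timer 60 x 70 x 20 mm lying on the table to the right of the base; leave it alone. Origin: centre of its underside.
- pouch: Spare white test cassette 70 x 20 x 5 mm lying on the table to the left of the base; leave it alone. Origin: centre of its underside.
There are look-alikes about, which are no part of the job. Of the things like the part that bears carrier_mid, leave any that is brown, pink or purple; of the rest the larger one is meant.

How it is judged:
By the outcome, as a careful person would: the job done as asked, in the order asked, and still so for the second after the job is handed in, with the robot touching nothing.
It also fails if it takes over 45 s, if anything falls off the work surface, if the arm or the gripper's body presses on something with over 40 N, if the wrist force passes 120 N, or if a joint passes its speed limit or range.

### The arm

A 7-joint arm with a two-finger parallel gripper is mounted at the origin on the work surface. World frame = base frame: x ahead of the robot, y to its left, z up, the work surface at z = 0. Lengths are in mm, angles in rad, forces in N, time in s.
With the tool pointing down it reaches from about 425 to 950 mm from the base axis. Payload 4.7 kg.
Tool frame: the origin (TCP) lies at the very end of the fingers, on their centre line; the grasp point (between the pads) lies 19 mm behind it; z points along the fingers, x is the direction in which the jaws open and shut, and the axes are right-handed (so a half turn about z gives the same grasp; the last joint's range is limited). The gripper opens to 85 mm and grips with 20 to 120 N. Pads are 22 mm wide; open, the fingers measure 114 mm over their backs; the gripper's body (76 mm by 85 mm) begins 54 mm behind the grasp point. The pads swing forward as they close: fully open they stand 13 mm farther back than shut.
Start: joints at [-1.264, 0.469, -0.049, 1.532, 0.024, 1.141, -0.082], TCP at [222.389, 637.332, 231.335] pointing down, gripper open.
Joint ranges: [-2.59, 2.59], [-0.33, 1.99], [-1.39, 1.29], [0.1, 2.45], [-1.04, 4.18], [0.21, 1.99], [-2.66, 2.66]. Speed limits (rad/s): [2.57, 2.57, 3.14, 3.14, 3.14, 3.14, 3.14].

### API

Orientations are given as a unit quaternion [w, x, y, z].
In Python, from rig import monitor, viewer, bot, search_frame, landmark_of gives the robot as it stands. The module is installed in compiled form; this text tells all that it offers.
- The arm moves only by the tool drive_tool, never from a script. Its argument "moves" is a list of rows, each an object of numbers: "tx", "ty", "tz": the shift along the tool's x, y, z each as a share of 0.025 m, from -1 to 1; "rx", "ry", "rz": the turn, a rotation vector about the tool's x, y, z each as a share of 8 degrees, from -1 to 1. A call has exactly 5 rows; each row shifts and turns the commanded pose from where the row before left it, along the tool's axes as they then stand; what a row does not reach is not made up. A row lasts 1/10 s, in which the tool goes at most 50 mm and 8.59 degrees, less where a joint would pass 70% of its speed; a pose out of reach is approached as far as the arm can. A call with a number of a shift or a turn outside -1 to 1 is refused whole. A call with a gripper value outside its range is refused whole. "hand" is the closure in counts, from 0 (fully open) to 255 (shut), set as the call begins (left out, the last holds). The fingers move at their own pace and stop on an object; "force" is the grip in N (left out, the last holds). Time passes only in rows, so rows that do not move let the fingers close, or fill a call up. It gives the time, the measured TCP pose, the force and the opening at its end, in the units of the state.
- monitor.get_state(): the state, without advancing time (a new reading comes with each control period).
- viewer.get_image(name): name is "scene" or "top"; returns the picture (480x640x3 uint8, blue, green, red); there is no depth.
- viewer.camera_model(name): a dict with "vfov" (degrees; the focal length in pixels is half the picture's height over the tangent of half this angle, whatever the lens; pixels are square), "cx", "cy" (the principal point, pixels), "dist" ([k1, k2, p1, p2, k3] as OpenCV has them; the pictures are not rectified), "eye" and "rotation" of the camera in the world. Camera axes: x right, y down, z forward; pixel columns grow to the right and rows downward; lengths in mm; the calibration is good to about 2 mm. A picture is of the moment at which its call begins. camera_model takes no time and is no camera call.
- bot.close_job(): hands the job in, once; it reports no verdict.
Trained networks look in the newest picture that a camera, given by its name, has taken for a name from the list of things; names that differ only in an ending like _2 or _b are one class to them, and where a whole thing is asked for, a point or a joint stands for the part that bears it (a point fixed in the world has none). Each returns a list of dicts, best first, with "p" (0 to 1); they miss things now and then, are a little off and sometimes report something else, mostly with a low value. They report only what shows in the picture. A call takes as long as a camera call. They do not tell look-alikes from the thing itself.
- search_frame(thing, camera): "xy" ([column, row] in pixels, amid what is visible of it).
- landmark_of(thing, camera): "xy" ([column, row] in pixels: a listed point, or the origin of a listed thing).
The state is a dict: "time_s": time; "q": joint angles; "joint_vel": joint speeds; "tau": joint torques, N m; "tool_pos": TCP position; "orientation": TCP orientation; "contact_force": force on the tool from outside, world axes, zero at the start; "ft_torque": the same for the moment, N m; "width": finger opening in mm.
Only numpy, scipy, OpenCV 4.12 (cv2) and the standard library are available. Lean on these libraries where they do the work, as an engineer would, in place of code of your own. Each camera call takes 0.05 s, during which the arm holds its last target.

## Working session

There is one attempt and no reset: what is moved stays moved. The work goes in short steps, Python scripts to look and compute and a tool call to move; the robot and the scene stay as the last step left them, time stands still between calls to the robot, and variables do not carry over. Pictures are saved under pics/ and viewed, and the job is handed in when it is done.

Besides the shell and the picture viewer there is one more tool, called after "Emit:" by a JSON object that holds its "op" and its "data". drive_tool: Moves the arm, as the interface text tells. Shift numbers are shares of 0.025 m and turn numbers shares of 8 degrees, none past 1 either way. Its arguments: {"type":"object","properties":{"moves":{"type":"array","items":{"type":"object","properties":{"tx":{"type":"number","minimum":-1,"maximum":1},"ty":{"type":"number","minimum":-1,"maximum":1},"tz":{"type":"number","minimum":-1,"maximum":1},"rx":{"type":"number","minimum":-1,"maximum":1},"ry":{"type":"number","minimum":-1,"maximum":1},"rz":{"type":"number","minimum":-1,"maximum":1}}}},"hand":{"type":"number"},"force":{"type":"number"}},"required":["moves"]}

```bash
mkdir -p pics; ls
python3 - <<'E'
from rig import monitor, viewer, bot, search_frame, landmark_of
import cv2
s=monitor.get_state();print(s)
for n in("scene","top"):
    cv2.imwrite(f"pics/{n}0.png",viewer.get_image(n));print(viewer.camera_model(n))
E
```

```text
pics
{'time_s': 0.0, 'q': array([-1.26392511,  0.46945492, -0.04860241,  1.53370963,  0.02412929,
        1.14100149, -0.08230606]), 'joint_vel': array([ 0.0010208 ,  0.00041957, -0.00028765,  0.00069763, -0.00010628,
        0.00069323,  0.00241346]), 'tau': array([ 2.11878769e-04, -5.10298562e+01, -4.67849511e-02, -2.37715298e+01,
        1.06325874e-02,  7.57517642e-03,  2.56224797e-05]), 'tool_pos': array([222.20906871, 636.74739499, 230.24572146]), 'orientation': array([ 6.13998735e-04,  8.15307854e-01,  5.79026870e-01, -7.80808818e-04]), 'contact_force': array([-0.71051597,  0.15492225,  0.93343967]), 'ft_torque': array([ 0.00764942, -0.00669624, -0.002542  ]), 'width': 85.47804653309126}
{'vfov': 42.2660543937222, 'cx': 317.9327604379336, 'cy': 245.47560412031015, 'dist': array([-0.04206154,  0.        ,  0.        ,  0.        ,  0.        ]), 'eye': array([1228.53237668, -547.76746419,  975.64171646]), 'rotation': array([-0.34602756,  0.82972575,  0.4077649 , -0.15983709])}
{'vfov': 48.45925886129291, 'cx': 321.30284071000557, 'cy': 239.64819146293766, 'dist': array([-0.03582076,  0.        ,  0.        ,  0.        ,  0.        ]), 'eye': array([ 401.12277602,  -12.20046405, 1442.81050089]), 'rotation': array([ 0.02676656, -0.70244954,  0.71096707, -0.01933933])}
```

View pics/scene0.png

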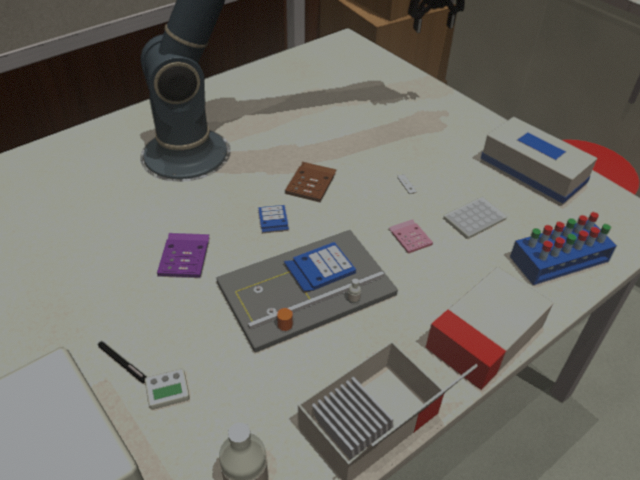

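View pics/top0.png

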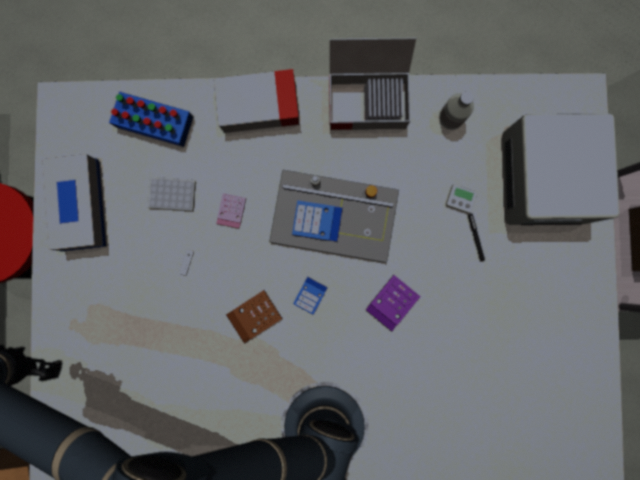

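```bash
cat > h.py <<'E'
import numpy as np, cv2
from scipy.spatial.transform import Rotation as R
from rig import monitor, viewer, bot, search_frame, landmark_of
def cam(n):
    c=viewer.camera_model(n);f=240/np.tan(np.radians(c['vfov']/2))
    K=np.array([[f,0,c['cx']],[0,f,c['cy']],[0,0,1]]);q=c['rotation']
    return K,np.array(c['dist'],float),np.array(c['eye']),R.from_quat([q[1],q[2],q[3],q[0]]).as_matrix()
def back(n,xy,z):
    K,d,e,M=cam(n);p=cv2.undistortPoints(np.array([[xy]],float),K,d)[0,0]
    v=M@np.array([p[0],p[1],1]);return e+v*(z-e[2])/v[2]
def proj(n,P):
    K,d,e,M=cam(n);r=cv2.Rodrigues(M.T)[0]
    return cv2.projectPoints(np.atleast_2d(P).astype(float),r,-M.T@e,K,d)[0][:,0]
E
python3 - <<'E'
from h import *
np.set_printoptions(precision=1,suppress=True)
for n in("scene","top"):
    im=viewer.get_image(n)
    b=(215,220,190,130) if n=="scene" else (260,160,150,150)
    x,y,w,h=b
    cv2.imwrite(f"pics/{n}1.png",cv2.resize(im[y:y+h,x:x+w],None,fx=4,fy=4,interpolation=cv2.INTER_CUBIC))
    for t,z in(("dock",0),("nest",26),("pin_a",28),("pin_b",28),("carrier_mid",26),("hole_a",32),("hole_b",32),("dropper",20),("pot",20)):
        for r in landmark_of(t,n)[:3]: print(n,t,np.array(r['xy']),round(r['p'],2),back(n,r['xy'],z))
print(monitor.get_state()['time_s'])
E
```

```text
scene dock [168.5 391.7] 0.62 [ 605.  -379.1    0. ]
scene dock [301.8 289.2] 0.56 [555.9 -42.6  -0. ]
scene nest [274.5 293.2] 0.95 [ 549.3 -105.9   26. ]
scene pin_a [259.9 283. ] 0.88 [ 510.7 -114.7   28. ]
scene pin_a [272.7 306.5] 0.69 [ 576.4 -129.3   28. ]
scene pin_b [259.9 283. ] 0.88 [ 510.7 -114.7   28. ]
scene pin_b [272.7 306.5] 0.69 [ 576.4 -129.3   28. ]
scene carrier_mid [321.8 265.3] 0.78 [546.6  16.8  26. ]
scene carrier_mid [309.6 180.7] 0.78 [310.7 165.8  26. ]
scene carrier_mid [411.9 240.2] 0.76 [606.8 220.2  26. ]
scene hole_a [316.1 279.6] 0.97 [575.1 -20.6  32. ]
scene hole_a [199.2 246.9] 0.97 [ 351.1 -161.9   32. ]
scene hole_a [282.8 219. ] 0.89 [387.4  31.4  32. ]
scene hole_b [316.1 279.6] 0.97 [575.1 -20.6  32. ]
scene hole_b [199.2 246.9] 0.97 [ 351.1 -161.9   32. ]
scene hole_b [282.8 219. ] 0.89 [387.4  31.4  32. ]
scene dropper [352.5 299.5] 0.77 [652.7  11.4  20. ]
scene pot [287.9 322.2] 0.67 [ 620.6 -124.9   20. ]
top dock [332.6 214.3] 0.72 [564.1 -29.1   0. ]
top dock [369.8 231. ] 0.31 [ 517.3 -129.4    0. ]
top nest [357.9 217.9] 0.98 [550.7 
[... 232 characters left out ...]
] 0.91 [ 579.2 -131.5   28. ]
top pin_b [368.6 231.3] 0.91 [ 514.3 -123.9   28. ]
top pin_b [325.6 210.5] 0.59 [571.4 -10.3  28. ]
top carrier_mid [314.7 222.3] 0.93 [540.4  19.2  26. ]
top carrier_mid [232.6 212.1] 0.78 [570.7 238.9  26. ]
top carrier_mid [254.7 314.2] 0.76 [298.3 180.6  26. ]
top hole_a [256.2 328.7] 0.98 [260.8 176.1  32. ]
top hole_a [325.5 210.5] 0.96 [570.9 -10.   32. ]
top hole_a [322.1 298.2] 0.91 [338.8   1.8  32. ]
top hole_b [256.2 328.7] 0.98 [260.8 176.1  32. ]
top hole_b [325.5 210.5] 0.96 [570.9 -10.   32. ]
top hole_b [322.1 298.2] 0.91 [338.8   1.8  32. ]
top dropper [317.2 181.9] 0.55 [650.2  11.4  20. ]
top pot [366.5 191.6] 0.41 [ 622.1 -120.8   20. ]
1.1
```

View pics/scene1.png

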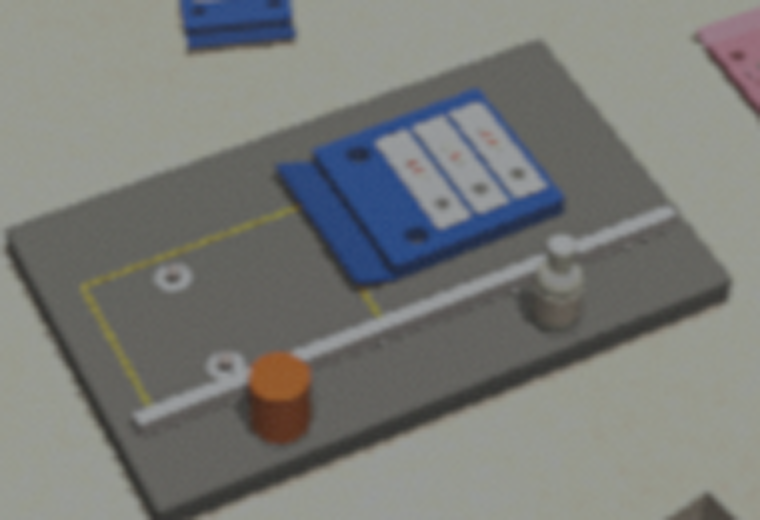

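View pics/top1.png

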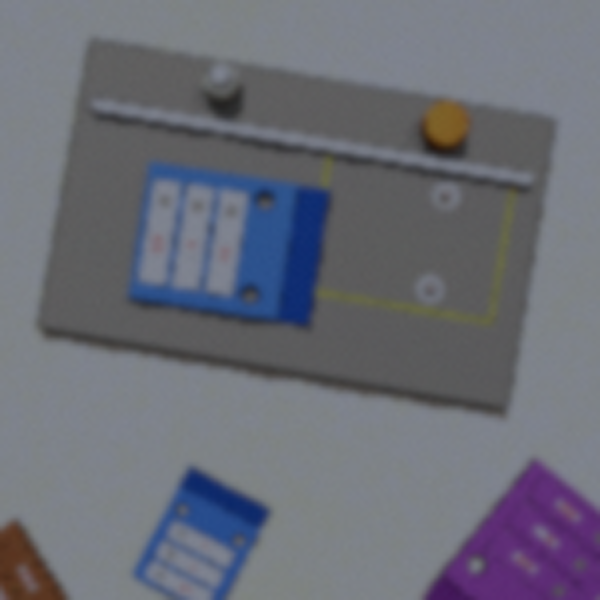

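```bash
cat > fit.py <<'E'
from h import *
from scipy.optimize import least_squares
np.set_printoptions(precision=2,suppress=True)
def T(p,P):
    c,s=np.cos(p[2]),np.sin(p[2]);P=np.array(P,float)
    return np.c_[p[0]+c*P[:,0]-s*P[:,1],p[1]+s*P[:,0]+c*P[:,1],P[:,2]]
S=lambda x,y:(215+x/4-.375,220+y/4-.375)
U=lambda x,y:(260+x/4-.375,160+y/4-.375)
# dock: obs (cam, px, base point)
D=[("scene",S(10,232),(-100,-160,20)),("scene",S(540,40),(-100,160,20)),("scene",S(730,283),(100,160,20)),
("scene",S(173,277),(-28.5,-95,22)),("scene",S(226,366),(35.5,-95,22)),
("top",U(92,38),(100,160,20)),("top",U(555,118),(100,-160,20)),
("top",U(430,289),(-28.5,-95,22)),("top",U(445,196),(35.5,-95,22)),
("top",U(531,178),(54,-150,32)),("top",U(94,106),(54,150,32)),
("scene",S(136,414),(54,-150,32)),("scene",S(672,212),(54,150,32))]
C=[("top",U(265,200),(32,-30,6)),("top",U(250,294),(-32,-30,6)),("top",U(151,163),(46,50,6)),("top",U(130,299),(-46,50,6)),
("scene",S(358,153),(-32,-30,6)),("scene",S(417,234),(32,-30,6)),("scene",S(480,91),(-46,50,6)),("scene",S(563,198),(46,50,6)),("scene",S(315,150),(-46,-50,6)),("scene",S(394,269),(46,-50,6))]
C=[(a,b,(c[0],c[1],c[2]+26)) for a,b,c in C]
def fit(O,x0,off=None):
    def f(v):
        return np.concatenate([ (proj(c,T(v[:3],[P]))[0]-px-(v[3:5] if c=="top" else v[5:7])) for c,px,P in O]+[v[3:]*.7])
    r=least_squares(f,np.r_[x0,0,0,0,0],loss='soft_l1');return r.x,f(r.x)[:-4].reshape(-1,2)
if __name__=="__main__":
    d,rd=fit(D,[564,-29,-.17]);c,rc=fit(C,[543,18,-.12])
    print(d,np.degrees(d[2]));print(rd);print(c,np.degrees(c[2]));print(rc)
    k,s=np.cos(d[2]),np.sin(d[2]);e=c[:2]-d[:2]
    print("plate in base",k*e[0]+s*e[1],-s*e[0]+k*e[1],np.degrees(c[2]-d[2]))
E
python3 fit.py
```

```text
[558.9  -33.16  -0.18   0.25  -0.09   0.22  -1.76] -10.594053759363002
[[-1.95 -0.78]
 [ 0.3  -0.34]
 [ 1.16 -0.53]
 [ 0.03  0.11]
 [-0.12 -0.07]
 [-0.72 -0.  ]
 [ 0.56  0.05]
 [ 0.07  0.04]
 [ 0.3  -0.18]
 [ 0.66  0.57]
 [-0.97 -0.5 ]
 [-0.13  1.52]
 [ 0.18 -0.02]]
[547.43  22.21  -0.17   0.37  -0.43  -0.02  -0.78] -9.688140009837088
[[ 0.28  0.17]
 [ 0.26  0.36]
 [-0.04 -0.37]
 [-0.32 -0.38]
 [ 0.18  0.29]
 [-0.07  0.19]
 [-0.44 -0.72]
 [ 0.65  0.34]
 [-0.57 -0.07]
 [ 0.25 -0.54]]
plate in base -21.45131062211231 52.31666872182487 0.9059137495259121
```

```bash
cat > ov.py <<'E'
from fit import *
import sys
def overlay(n,b,d,c,out,k=5,im=None,offs=(0,0)):
    im=viewer.get_image(n) if im is None else im
    x,y,w,h=b;I=cv2.resize(im[y:y+h,x:x+w],None,fx=k,fy=k,interpolation=cv2.INTER_CUBIC)
    I=np.clip(I.astype(float)*1.5,0,255).astype(np.uint8)
    def pl(p,P,col,cl=True):
        q=(proj(n,T(p,P))-np.array(offs)-[x,y]+.5)*k
        cv2.polylines(I,[np.round(q*8).astype(np.int32)],cl,col,1,cv2.LINE_AA,3)
    pl(d,[(-100,-160,20),(100,-160,20),(100,160,20),(-100,160,20)],(0,255,255))
    pl(d,[(50,-150,32),(58,-150,32),(58,150,32),(50,150,32)],(0,0,255))
    t=np.linspace(0,2*np.pi,24)
    for X in(-28.5,35.5): pl(d,[(X+4*np.cos(a),-95+4*np.sin(a),24) for a in t],(255,0,255))
    if c is not None:
        pl(c,[(-46,-50,32),(46,-50,32),(46,50,32),(-46,50,32)],(0,255,0))
        for X in(-32,32): pl(c,[(X+6*np.cos(a),-30+6*np.sin(a),32) for a in t],(0,255,0))
    cv2.imwrite(out,I)
if __name__=="__main__":
    d,_=fit(D,[564,-29,-.17]);c,_=fit(C,[543,18,-.12])
    overlay("top",(265,163,140,106),d,c,"pics/ovt.png",offs=d[3:5]);overlay("scene",(213,225,190,120),d,c,"pics/ovs.png",4,offs=d[5:7])
E
python3 ov.py
```

```text
Traceback (most recent call last):
  File "ov.py", line 19, in <module>
    d,_=fit(D,[564,-29,-.17]);c,_=fit(C,[543,18,-.12])
        ~~~^^^^^^^^^^^^^^^^^^
  File "fit.py", line 22, in fit
    r=least_squares(f,np.r_[x0,0,0,0,0],loss='soft_l1');return r.x,f(r.x)[:-4].reshape(-1,2)
  File "fit.py", line 21, in f
    return np.concatenate([ (proj(c,T(v[:3],[P]))[0]-px-(v[3:5] if c=="top" else v[5:7])) for c,px,P in O]+[v[3:]*.7])
                             ~~~~^^^^^^^^^^^^^^^^
  File "h.py", line 12, in proj
    K,d,e,M=cam(n);r=cv2.Rodrigues(M.T)[0]
            ~~~^^^
  File "h.py", line 5, in cam
    c=viewer.camera_model(n);f=240/np.tan(np.radians(c['vfov']/2))
ValueError: time passes only in moves, steps and waits
```

```bash
python3 - <<'E'
from rig import viewer
import pickle
pickle.dump({n:viewer.camera_model(n) for n in("scene","top")},open("cam.pkl","wb"))
E
sed -i 's/^def cam(n):/import pickle\n_C=pickle.load(open("cam.pkl","rb"))\ndef cam(n):/; s/c=viewer.camera_model(n);/c=_C[n];/' h.py; python3 ov.py
```

```text
(no output)
```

View pics/ovt.png

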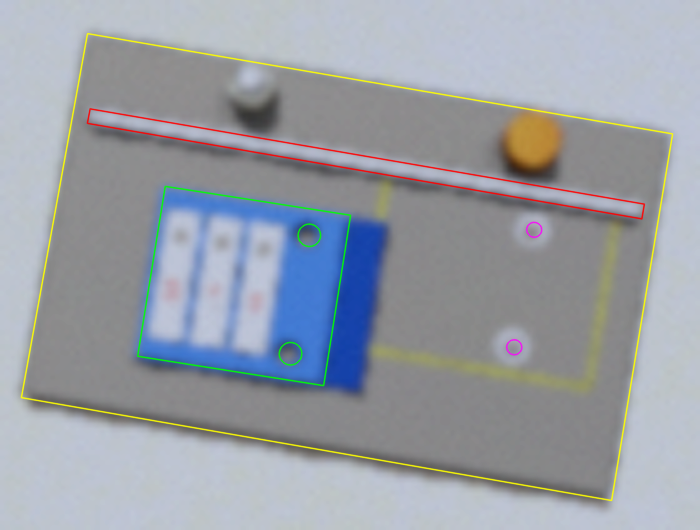

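View pics/ovs.png

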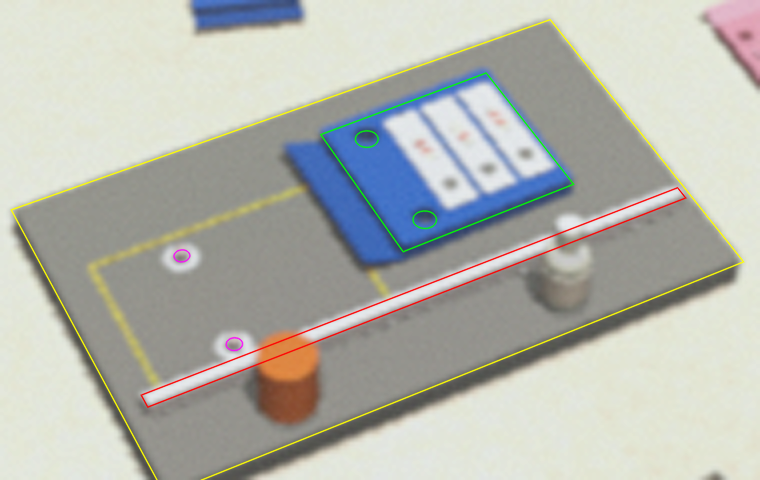

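Emit:
{"op": "drive_tool", "data": {"moves": [{"rz": 1}, {"rz": 1}, {"rz": 1}, {"rz": 1}, {"rz": 1}], "hand": 255, "force": 40}}

```text
schema error: expected keys tx, ty, tz, rx, ry, rz
```

Emit:
{"op": "drive_tool", "data": {"moves": [{"rz": 1}, {"rz": 1}, {"rz": 1}, {"rz": 1}, {"rz": 1}]}}

```text
schema error: expected keys tx, ty, tz, rx, ry, rz
```

Emit:
{"op": "drive_tool", "data": {"moves": [{"tx": 0, "ty": 0, "tz": 0, "rx": 0, "ry": 0, "rz": 1}, {"tx": 0, "ty": 0, "tz": 0, "rx": 0, "ry": 0, "rz": 1}, {"tx": 0, "ty": 0, "tz": 0, "rx": 0, "ry": 0, "rz": 1}, {"tx": 0, "ty": 0, "tz": 0, "rx": 0, "ry": 0, "rz": 1}, {"tx": 0, "ty": 0, "tz": 0, "rx": 0, "ry": 0, "rz": 1}], "hand": 255, "force": 40}}

```text
time_s: 1.7
tool_pos: [222.3, 637.4, 231.4]
orientation: [-0.0, 0.965, 0.263, -0.0]
contact_force: [-1.0, -1.1, 0.6]
width: 12.5
```

Emit:
{"op": "drive_tool", "data": {"moves": [{"tx": 0, "ty": 0, "tz": 0, "rx": 0, "ry": 0, "rz": 1}, {"tx": 0, "ty": 0, "tz": 0, "rx": 0, "ry": 0, "rz": 1}, {"tx": 0, "ty": 0, "tz": 0, "rx": 0, "ry": 0, "rz": 1}, {"tx": 0, "ty": 0, "tz": 0, "rx": 0, "ry": 0, "rz": 1}, {"tx": 0, "ty": 0, "tz": 0, "rx": 0, "ry": 0, "rz": 1}]}}

```text
time_s: 2.2
tool_pos: [222.3, 637.4, 231.4]
orientation: [-0.0, 0.997, -0.083, -0.0]
contact_force: [-0.4, 0.0, -0.1]
width: -0.1
```

Emit:
{"op": "drive_tool", "data": {"moves": [{"tx": 1, "ty": 1, "tz": 0, "rx": 0, "ry": 0, "rz": 0.13}, {"tx": 1, "ty": 1, "tz": 0, "rx": 0, "ry": 0, "rz": 0}, {"tx": 1, "ty": 1, "tz": 0, "rx": 0, "ry": 0, "rz": 0}, {"tx": 1, "ty": 1, "tz": 0, "rx": 0, "ry": 0, "rz": 0}, {"tx": 1, "ty": 1, "tz": 0, "rx": 0, "ry": 0, "rz": 0}]}}

```text
time_s: 2.7
tool_pos: [324.2, 491.3, 231.5]
orientation: [-0.0, 0.996, -0.089, 0.0]
contact_force: [0.6, 0.6, 0.5]
width: 0.0
```

Emit:
{"op": "drive_tool", "data": {"moves": [{"tx": 1, "ty": 1, "tz": 0, "rx": 0, "ry": 0, "rz": 0}, {"tx": 1, "ty": 1, "tz": 0, "rx": 0, "ry": 0, "rz": 0}, {"tx": 1, "ty": 1, "tz": 0, "rx": 0, "ry": 0, "rz": 0}, {"tx": 1, "ty": 1, "tz": 0, "rx": 0, "ry": 0, "rz": 0}, {"tx": 0, "ty": 1, "tz": 0, "rx": 0, "ry": 0, "rz": 0}]}}

```text
time_s: 3.2
tool_pos: [403.0, 349.0, 231.7]
orientation: [-0.0, 0.996, -0.092, 0.001]
contact_force: [-0.6, -0.5, -0.9]
width: -0.0
```

Emit:
{"op": "drive_tool", "data": {"moves": [{"tx": 0.5, "ty": 1, "tz": 0, "rx": 0, "ry": 0, "rz": 0}, {"tx": 0.5, "ty": 1, "tz": 0, "rx": 0, "ry": 0, "rz": 0}, {"tx": 0.5, "ty": 1, "tz": 0, "rx": 0, "ry": 0, "rz": 0}, {"tx": 0.5, "ty": 1, "tz": 0, "rx": 0, "ry": 0, "rz": 0}, {"tx": 0.5, "ty": 1, "tz": 0, "rx": 0, "ry": 0, "rz": 0}]}}

```text
time_s: 3.7
tool_pos: [439.1, 216.4, 231.6]
orientation: [-0.0, 0.996, -0.089, 0.0]
contact_force: [0.5, 0.5, 0.5]
width: -0.0
```

Emit:
{"op": "drive_tool", "data": {"moves": [{"tx": 0.3, "ty": 1, "tz": 0, "rx": 0, "ry": 0, "rz": 0}, {"tx": 0.3, "ty": 1, "tz": 0, "rx": 0, "ry": 0, "rz": 0}, {"tx": 0.3, "ty": 1, "tz": 0, "rx": 0, "ry": 0, "rz": 0}, {"tx": 0.3, "ty": 1, "tz": 0, "rx": 0, "ry": 0, "rz": 0}, {"tx": 0.3, "ty": 1, "tz": 0, "rx": 0, "ry": 0, "rz": 0}]}}

```text
time_s: 4.2
tool_pos: [453.6, 86.7, 231.6]
orientation: [-0.0, 0.996, -0.09, 0.0]
contact_force: [0.2, 0.1, -0.1]
width: -0.2
```

Emit:
{"op": "drive_tool", "data": {"moves": [{"tx": 0.3, "ty": 1, "tz": 1, "rx": 0, "ry": 0, "rz": 0}, {"tx": 0.3, "ty": 0.8, "tz": 1, "rx": 0, "ry": 0, "rz": 0}, {"tx": 0, "ty": 0, "tz": 1, "rx": 0, "ry": 0, "rz": 0}, {"tx": 0, "ty": 0, "tz": 1, "rx": 0, "ry": 0, "rz": 0}, {"tx": 0, "ty": 0, "tz": 0, "rx": 0, "ry": 0, "rz": 0}]}}

```text
time_s: 4.7
tool_pos: [458.0, 40.3, 129.0]
orientation: [0.001, 0.996, -0.09, -0.003]
contact_force: [-0.5, -0.3, 0.4]
width: -0.2
```

```bash
cat > st.py <<'E'
from h import *
d=np.array([558.9,-33.16]);a=np.radians(-10.6)
def rep():
    s=monitor.get_state();e=s['tool_pos'][:2]-d;k,t=np.cos(a),np.sin(a);q=s['orientation']
    m=R.from_quat([q[1],q[2],q[3],q[0]]).as_matrix()
    f=s['contact_force']
    print("t%.2f base x%.1f y%.1f z%.1f yaw%.2f tilt%.2f fx%.1f fy%.1f fz%.1f"%(s['time_s'],k*e[0]+t*e[1],-t*e[0]+k*e[1],s['tool_pos'][2],np.degrees(np.arctan2(m[1,0],m[0,0])),np.degrees(np.arccos(-m[2,2])),k*f[0]+t*f[1],-t*f[0]+k*f[1],f[2]))
rep()
E
python3 st.py
```

```text
t4.70 base x-112.7 y53.7 z129.0 yaw-10.31 tilt0.35 fx-0.4 fy-0.4 fz0.4
```

Emit:
{"op": "drive_tool", "data": {"moves": [{"tx": 0, "ty": 0.2, "tz": 1, "rx": 0, "ry": 0, "rz": 0.04}, {"tx": 0, "ty": 0, "tz": 1, "rx": 0, "ry": 0, "rz": 0}, {"tx": 0, "ty": 0, "tz": 1, "rx": 0, "ry": 0, "rz": 0}, {"tx": 0, "ty": 0, "tz": 0.8, "rx": 0, "ry": 0, "rz": 0}, {"tx": 0, "ty": 0, "tz": 0.2, "rx": 0, "ry": 0, "rz": 0}]}}

```text
time_s: 5.2
tool_pos: [459.1, 36.2, 30.8]
orientation: [0.0, 0.996, -0.092, -0.001]
contact_force: [0.2, 0.3, 0.2]
width: 0.1
```

```bash
python3 st.py
python3 - <<'E'
from ov import *
d,_=fit(D,[564,-29,-.17])
overlay("scene",(213,205,190,140),d,None,"pics/s2.png",4,offs=d[5:7])
E
python3 st.py
```

```text
t5.20 base x-110.9 y49.8 z30.8 yaw-10.57 tilt0.09 fx0.1 fy0.3 fz0.2
t5.25 base x-110.7 y49.8 z30.9 yaw-10.57 tilt0.07 fx-0.1 fy0.0 fz-0.3
```

View pics/s2.png

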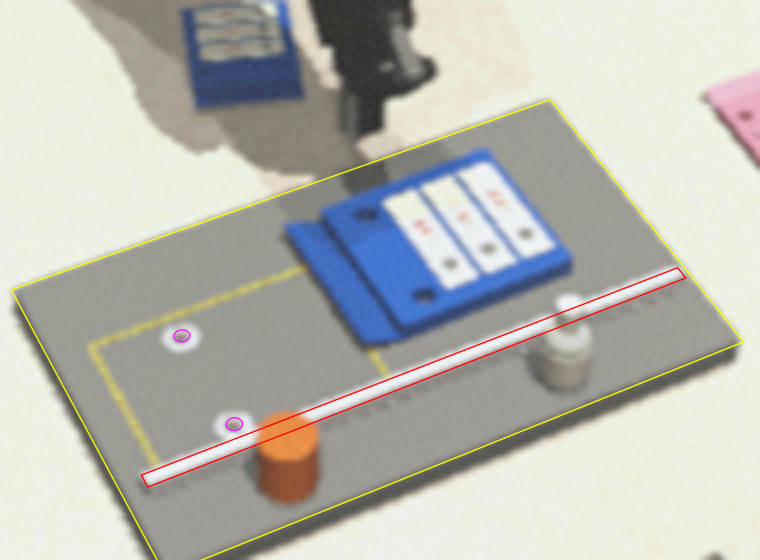

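Emit:
{"op": "drive_tool", "data": {"moves": [{"tx": 0, "ty": 0, "tz": 0.2, "rx": 0, "ry": 0, "rz": 0}, {"tx": 0.25, "ty": 0, "tz": 0, "rx": 0, "ry": 0, "rz": 0}, {"tx": 0.25, "ty": 0, "tz": 0, "rx": 0, "ry": 0, "rz": 0}, {"tx": 0.25, "ty": 0, "tz": 0, "rx": 0, "ry": 0, "rz": 0}, {"tx": 0.15, "ty": 0, "tz": 0, "rx": 0, "ry": 0, "rz": 0}]}}

```text
time_s: 5.75
tool_pos: [482.8, 31.7, 26.8]
orientation: [-0.0, 0.996, -0.092, 0.001]
contact_force: [0.6, 0.7, -0.2]
width: 0.1
```

```bash
python3 st.py
```

```text
t5.75 base x-86.7 y49.7 z26.8 yaw-10.60 tilt0.10 fx0.5 fy0.8 fz-0.2
```

Emit:
{"op": "drive_tool", "data": {"moves": [{"tx": 0.15, "ty": 0, "tz": 0, "rx": 0, "ry": 0, "rz": 0}, {"tx": 0.15, "ty": 0, "tz": 0, "rx": 0, "ry": 0, "rz": 0}, {"tx": 0.1, "ty": 0, "tz": 0, "rx": 0, "ry": 0, "rz": 0}, {"tx": 0.1, "ty": 0, "tz": 0, "rx": 0, "ry": 0, "rz": 0}, {"tx": 0.1, "ty": 0, "tz": 0, "rx": 0, "ry": 0, "rz": 0}]}}

```text
time_s: 6.25
tool_pos: [496.0, 29.0, 26.2]
orientation: [-0.0, 0.996, -0.092, -0.0]
contact_force: [-1.2, 0.4, 0.2]
width: -0.1
```

```bash
python3 st.py
```

```text
t6.25 base x-73.3 y49.5 z26.2 yaw-10.59 tilt0.05 fx-1.3 fy0.1 fz0.2
```

```bash
python3 - <<'E'
from ov import *
d,_=fit(D,[564,-29,-.17])
overlay("scene",(213,205,190,140),d,None,"pics/s3.png",4,offs=d[5:7])
E
python3 st.py
```

```text
t6.30 base x-73.1 y49.5 z26.2 yaw-10.60 tilt0.05 fx-0.9 fy0.3 fz0.6
```

View pics/s3.png

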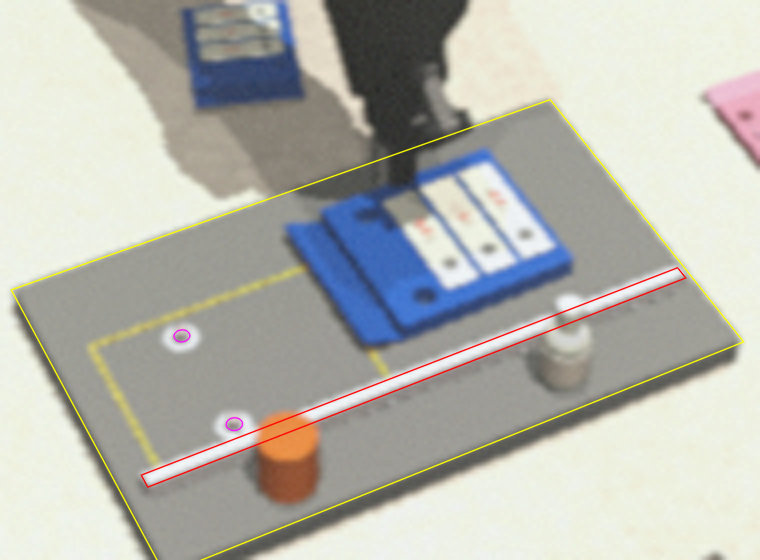

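Emit:
{"op": "drive_tool", "data": {"moves": [{"tx": 0.15, "ty": 0, "tz": 0, "rx": 0, "ry": 0, "rz": 0}, {"tx": 0.15, "ty": 0, "tz": 0, "rx": 0, "ry": 0, "rz": 0}, {"tx": 0.15, "ty": 0, "tz": 0, "rx": 0, "ry": 0, "rz": 0}, {"tx": 0.15, "ty": 0, "tz": 0, "rx": 0, "ry": 0, "rz": 0}, {"tx": 0.1, "ty": 0, "tz": 0, "rx": 0, "ry": 0, "rz": 0}]}}

```text
time_s: 6.8
tool_pos: [513.9, 25.6, 26.2]
orientation: [0.0, 0.996, -0.092, 0.0]
contact_force: [-1.4, -0.8, -0.2]
width: 0.3
```

```bash
python3 st.py
```

```text
t6.80 base x-55.0 y49.5 z26.2 yaw-10.61 tilt0.02 fx-1.2 fy-1.1 fz-0.2
```

Emit:
{"op": "drive_tool", "data": {"moves": [{"tx": 0.06, "ty": 0, "tz": 0, "rx": 0, "ry": 0, "rz": 0}, {"tx": 0.06, "ty": 0, "tz": 0, "rx": 0, "ry": 0, "rz": 0}, {"tx": 0.04, "ty": 0, "tz": 0, "rx": 0, "ry": 0, "rz": 0}, {"tx": 0.04, "ty": 0, "tz": 0, "rx": 0, "ry": 0, "rz": 0}, {"tx": 0, "ty": 0, "tz": 0, "rx": 0, "ry": 0, "rz": 0}]}}

```text
time_s: 7.3
tool_pos: [518.8, 24.7, 26.3]
orientation: [0.0, 0.996, -0.092, 0.001]
contact_force: [-0.2, 0.6, -1.1]
width: 0.1
```

```bash
python3 st.py
```

```text
t7.30 base x-50.0 y49.5 z26.3 yaw-10.60 tilt0.06 fx-0.3 fy0.5 fz-1.1
```

Emit:
{"op": "drive_tool", "data": {"moves": [{"tx": 0.04, "ty": 0, "tz": 0, "rx": 0, "ry": 0, "rz": 0}, {"tx": 0.04, "ty": 0, "tz": 0, "rx": 0, "ry": 0, "rz": 0}, {"tx": 0.04, "ty": 0, "tz": 0, "rx": 0, "ry": 0, "rz": 0}, {"tx": 0, "ty": 0, "tz": 0, "rx": 0, "ry": 0, "rz": 0}, {"tx": 0, "ty": 0, "tz": 0, "rx": 0, "ry": 0, "rz": 0}]}}

```text
time_s: 7.8
tool_pos: [521.8, 24.2, 26.3]
orientation: [0.0, 0.996, -0.092, 0.001]
contact_force: [-1.3, -0.1, -0.4]
width: 0.2
```

```bash
python3 st.py
python3 - <<'E'
from ov import *
d,_=fit(D,[564,-29,-.17])
overlay("scene",(213,205,190,140),d,None,"pics/s4.png",4,offs=d[5:7])
E
python3 st.py
```

```text
t7.80 base x-47.1 y49.6 z26.3 yaw-10.60 tilt0.07 fx-1.2 fy-0.3 fz-0.4
t7.85 base x-47.1 y49.6 z26.3 yaw-10.60 tilt0.06 fx-0.8 fy0.8 fz0.6
```

View pics/s4.png

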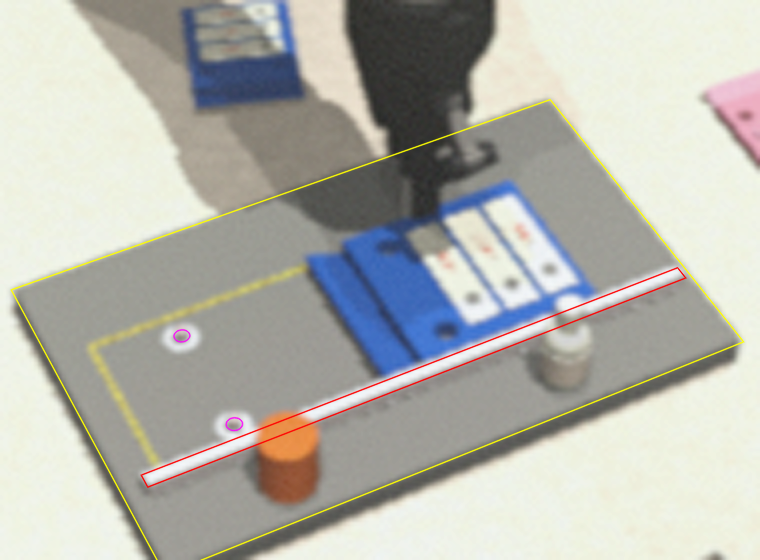

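Emit:
{"op": "drive_tool", "data": {"moves": [{"tx": 0.02, "ty": 0, "tz": 0, "rx": 0, "ry": 0, "rz": 0}, {"tx": 0.02, "ty": 0, "tz": 0, "rx": 0, "ry": 0, "rz": 0}, {"tx": 0, "ty": 0, "tz": 0, "rx": 0, "ry": 0, "rz": 0}, {"tx": 0, "ty": 0, "tz": 0, "rx": 0, "ry": 0, "rz": 0}, {"tx": 0, "ty": 0, "tz": 0, "rx": 0, "ry": 0, "rz": 0}]}}

```text
time_s: 8.35
tool_pos: [521.8, 24.2, 26.3]
orientation: [-0.0, 0.996, -0.092, -0.0]
contact_force: [-4.0, 1.3, 2.9]
width: -0.2
```

```bash
python3 st.py
```

```text
t8.35 base x-47.0 y49.6 z26.3 yaw-10.60 tilt0.05 fx-4.2 fy0.5 fz2.9
```

Emit:
{"op": "drive_tool", "data": {"moves": [{"tx": 0.02, "ty": 0, "tz": 0, "rx": 0, "ry": 0, "rz": 0}, {"tx": 0.02, "ty": 0, "tz": 0, "rx": 0, "ry": 0, "rz": 0}, {"tx": 0, "ty": 0, "tz": 0, "rx": 0, "ry": 0, "rz": 0}, {"tx": 0, "ty": 0, "tz": 0, "rx": 0, "ry": 0, "rz": 0}, {"tx": 0, "ty": 0, "tz": 0, "rx": 0, "ry": 0, "rz": 0}]}}

```text
time_s: 8.85
tool_pos: [521.9, 24.2, 26.1]
orientation: [-0.0, 0.996, -0.092, -0.001]
contact_force: [-6.1, 1.1, 4.6]
width: 0.1
```

```bash
python3 st.py
```

```text
t8.85 base x-46.9 y49.6 z26.1 yaw-10.59 tilt0.17 fx-6.2 fy-0.1 fz4.6
```

Emit:
{"op": "drive_tool", "data": {"moves": [{"tx": -0.4, "ty": 0, "tz": 0, "rx": 0, "ry": 0, "rz": 0}, {"tx": -0.4, "ty": 0, "tz": -0.3, "rx": 0, "ry": 0, "rz": 0}, {"tx": 0, "ty": 0, "tz": -1, "rx": 0, "ry": 0, "rz": 0}, {"tx": 0, "ty": -1, "tz": -0.5, "rx": 0, "ry": 0, "rz": 0}, {"tx": 0, "ty": -1, "tz": 0, "rx": 0, "ry": 0, "rz": 0}]}}

```text
time_s: 9.35
tool_pos: [514.7, 76.7, 73.9]
orientation: [-0.001, 0.996, -0.094, 0.003]
contact_force: [0.3, -0.8, -0.1]
width: -0.2
```

Emit:
{"op": "drive_tool", "data": {"moves": [{"tx": 0.6, "ty": -1, "tz": 0, "rx": 0, "ry": 0, "rz": 0}, {"tx": 0.8, "ty": -0.5, "tz": 0, "rx": 0, "ry": 0, "rz": 0}, {"tx": 0.8, "ty": 0, "tz": 0, "rx": 0, "ry": 0, "rz": 0}, {"tx": 0.4, "ty": 0, "tz": 0, "rx": 0, "ry": 0, "rz": 0}, {"tx": 0, "ty": 0, "tz": 0, "rx": 0, "ry": 0, "rz": 0}]}}

```text
time_s: 9.85
tool_pos: [584.7, 100.8, 71.8]
orientation: [0.0, 0.996, -0.093, 0.001]
contact_force: [0.1, 0.6, -0.6]
width: 0.3
```

```bash
python3 st.py
python3 - <<'E'
from ov import *
d,_=fit(D,[564,-29,-.17])
for n,b,o,k in(("scene",(213,205,190,140),d[5:7],4),("top",(265,163,140,106),d[3:5],5)):
    overlay(n,b,d,np.array([0,0,0]),f"pics/{n}5.png",k,offs=o)
E
python3 st.py
```

```text
t9.85 base x0.7 y136.4 z71.8 yaw-10.68 tilt0.13 fx0.0 fy0.7 fz-0.6
t9.95 base x-1.3 y136.3 z71.3 yaw-10.66 tilt0.04 fx-0.3 fy0.3 fz-0.1
```

View pics/scene5.png

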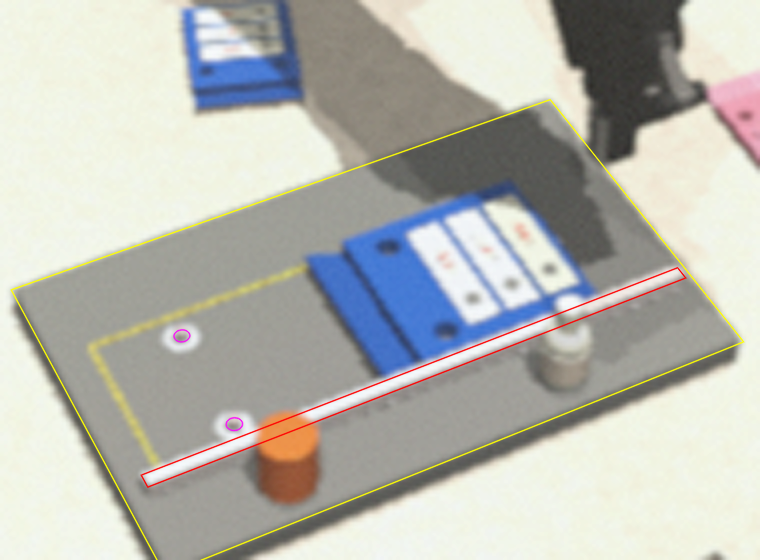

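View pics/top5.png

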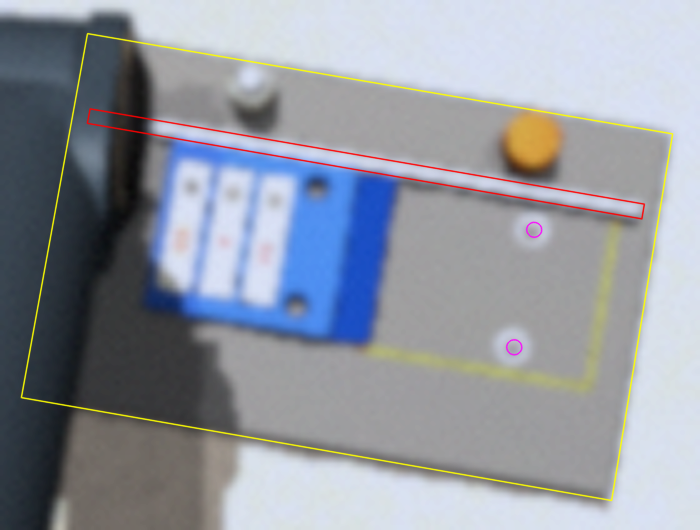

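Emit:
{"op": "drive_tool", "data": {"moves": [{"tx": 0.2, "ty": 0, "tz": 0.7, "rx": 0, "ry": 0, "rz": 0}, {"tx": 0, "ty": 0, "tz": 0.7, "rx": 0, "ry": 0, "rz": 0}, {"tx": 0, "ty": 0, "tz": 0.44, "rx": 0, "ry": 0, "rz": 0}, {"tx": 0, "ty": 0, "tz": 0, "rx": 0, "ry": 0, "rz": 0}, {"tx": 0, "ty": 0, "tz": 0, "rx": 0, "ry": 0, "rz": 0}]}}

```text
time_s: 10.45
tool_pos: [588.2, 100.7, 25.5]
orientation: [-0.0, 0.996, -0.092, -0.0]
contact_force: [0.3, 0.3, -1.0]
width: -0.4
```

```bash
python3 st.py
python3 - <<'E'
from fit import *
# hole px in new pictures -> base coords
d,_=fit(D,[564,-29,-.17])
for n,o,pts in(("top",d[3:5],[(317,187),(297,304)]),("scene",d[5:7],[(446,331),(388,247)])):
    for p in pts:
        px=(np.array(p)/(5 if n=="top" else 4)+((265,163) if n=="top" else (213,205)))-.5+o
        w=back(n,px,32)[:2]-d[:2];k,s=np.cos(d[2]),np.sin(d[2]);print(n,k*w[0]+s*w[1],-s*w[0]+k*w[1])
E
```

```text
t10.45 base x4.1 y136.9 z25.5 yaw-10.61 tilt0.01 fx0.2 fy0.3 fz-1.0
top 36.99623884722309 22.952385984772988
top -26.510603983549423 22.684515832604603
scene 34.96769601494536 22.687017273840496
scene -29.669211103582253 22.76720164082942
```

Emit:
{"op": "drive_tool", "data": {"moves": [{"tx": 0, "ty": 0.4, "tz": 0, "rx": 0, "ry": 0, "rz": 0}, {"tx": 0, "ty": 0.3, "tz": 0, "rx": 0, "ry": 0, "rz": 0}, {"tx": 0, "ty": 0.2, "tz": 0, "rx": 0, "ry": 0, "rz": 0}, {"tx": 0.01, "ty": 0.2, "tz": 0, "rx": 0, "ry": 0, "rz": 0}, {"tx": 0.01, "ty": 0.2, "tz": 0, "rx": 0, "ry": 0, "rz": 0}]}}

```text
time_s: 10.95
tool_pos: [583.2, 70.4, 25.8]
orientation: [-0.002, 0.996, -0.092, 0.0]
contact_force: [-1.2, 5.8, 4.4]
width: 0.2
```

```bash
python3 st.py
```

```text
t10.95 base x4.8 y106.3 z25.8 yaw-10.55 tilt0.18 fx-2.3 fy5.5 fz4.4
```

Emit:
{"op": "drive_tool", "data": {"moves": [{"tx": 0.01, "ty": 0.2, "tz": 0, "rx": 0, "ry": 0, "rz": 0}, {"tx": 0.01, "ty": 0.2, "tz": 0, "rx": 0, "ry": 0, "rz": 0}, {"tx": 0.01, "ty": 0.2, "tz": 0, "rx": 0, "ry": 0, "rz": 0}, {"tx": 0.01, "ty": 0.2, "tz": 0, "rx": 0, "ry": 0, "rz": 0}, {"tx": 0.01, "ty": 0.2, "tz": 0, "rx": 0, "ry": 0, "rz": 0}]}}

```text
time_s: 11.45
tool_pos: [579.1, 48.2, 25.8]
orientation: [-0.003, 0.996, -0.091, -0.001]
contact_force: [-2.1, 8.5, 5.0]
width: -0.2
```

```bash
python3 st.py
python3 - <<'E'
from ov import *
d,_=fit(D,[564,-29,-.17])
overlay("scene",(213,205,190,140),d,None,"pics/s6.png",4,offs=d[5:7])
E
python3 st.py
```

```text
t11.45 base x4.9 y83.7 z25.8 yaw-10.44 tilt0.34 fx-3.7 fy8.0 fz5.0
t11.50 base x5.0 y82.1 z25.8 yaw-10.51 tilt0.27 fx-3.7 fy5.5 fz4.7
```

View pics/s6.png

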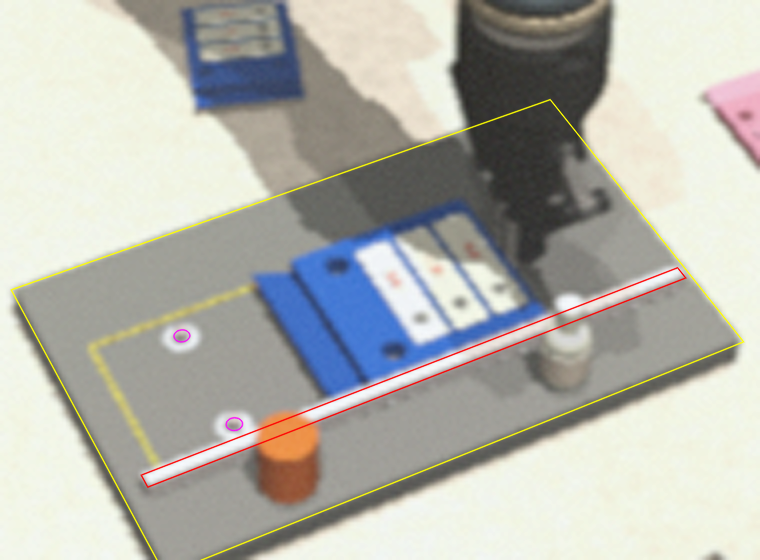

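Emit:
{"op": "drive_tool", "data": {"moves": [{"tx": -0.02, "ty": 0.2, "tz": 0, "rx": 0, "ry": 0, "rz": 0}, {"tx": 0, "ty": 0.2, "tz": 0, "rx": 0, "ry": 0, "rz": 0}, {"tx": 0, "ty": 0.2, "tz": 0, "rx": 0, "ry": 0, "rz": 0}, {"tx": 0, "ty": 0.2, "tz": 0, "rx": 0, "ry": 0, "rz": 0}, {"tx": 0, "ty": 0.2, "tz": 0, "rx": 0, "ry": 0, "rz": 0}]}}

```text
time_s: 12.0
tool_pos: [574.4, 22.4, 25.7]
orientation: [-0.002, 0.996, -0.091, -0.001]
contact_force: [-1.1, 7.3, 4.7]
width: -0.0
```

```bash
python3 st.py
```

```text
t12.00 base x5.0 y57.5 z25.7 yaw-10.48 tilt0.24 fx-2.4 fy7.0 fz4.7
```

Emit:
{"op": "drive_tool", "data": {"moves": [{"tx": 0, "ty": 0.15, "tz": 0, "rx": 0, "ry": 0, "rz": 0}, {"tx": 0, "ty": 0.15, "tz": 0, "rx": 0, "ry": 0, "rz": 0}, {"tx": 0, "ty": 0.15, "tz": 0, "rx": 0, "ry": 0, "rz": 0}, {"tx": 0, "ty": 0.15, "tz": 0, "rx": 0, "ry": 0, "rz": 0}, {"tx": 0, "ty": 0.15, "tz": 0, "rx": 0, "ry": 0, "rz": 0}]}}

```text
time_s: 12.5
tool_pos: [571.0, 4.0, 25.7]
orientation: [-0.002, 0.996, -0.091, -0.001]
contact_force: [-1.1, 7.8, 4.8]
width: -0.3
```

```bash
python3 st.py
```

```text
t12.50 base x5.0 y38.8 z25.7 yaw-10.47 tilt0.24 fx-2.5 fy7.4 fz4.8
```

Emit:
{"op": "drive_tool", "data": {"moves": [{"tx": 0, "ty": 0.15, "tz": 0, "rx": 0, "ry": 0, "rz": 0}, {"tx": 0, "ty": 0.15, "tz": 0, "rx": 0, "ry": 0, "rz": 0}, {"tx": 0, "ty": 0.15, "tz": 0, "rx": 0, "ry": 0, "rz": 0}, {"tx": 0, "ty": 0.15, "tz": 0, "rx": 0, "ry": 0, "rz": 0}, {"tx": 0, "ty": 0.15, "tz": 0, "rx": 0, "ry": 0, "rz": 0}]}}

```text
time_s: 13.0
tool_pos: [567.8, -13.1, 25.7]
orientation: [-0.003, 0.996, -0.091, -0.001]
contact_force: [-0.2, 9.3, 4.2]
width: 0.0
```

```bash
python3 st.py
python3 - <<'E'
from ov import *
d,_=fit(D,[564,-29,-.17])
overlay("scene",(213,205,190,140),d,None,"pics/s7.png",4,offs=d[5:7])
E
python3 st.py
```

```text
t13.00 base x5.0 y21.3 z25.7 yaw-10.43 tilt0.32 fx-1.9 fy9.1 fz4.2
t13.05 base x5.0 y20.2 z25.7 yaw-10.47 tilt0.27 fx-2.4 fy5.4 fz3.6
```

View pics/s7.png

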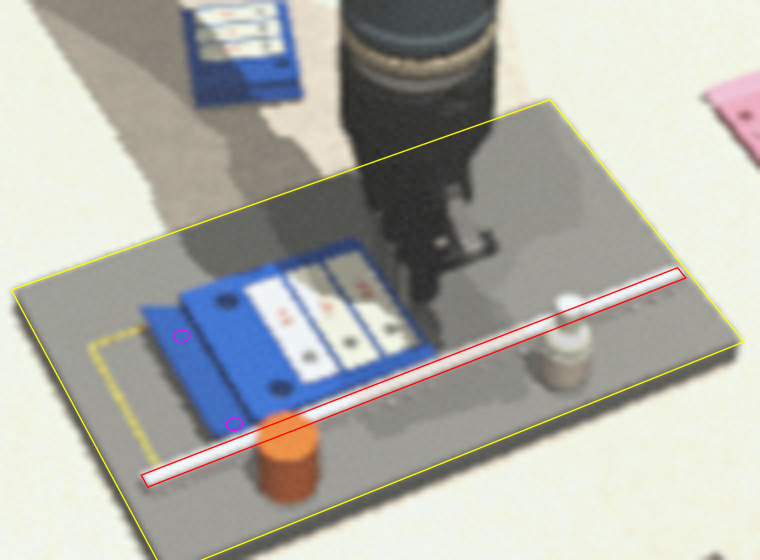

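Emit:
{"op": "drive_tool", "data": {"moves": [{"tx": 0, "ty": 0.12, "tz": 0, "rx": 0, "ry": 0, "rz": 0}, {"tx": 0, "ty": 0.12, "tz": 0, "rx": 0, "ry": 0, "rz": 0}, {"tx": 0, "ty": 0.12, "tz": 0, "rx": 0, "ry": 0, "rz": 0}, {"tx": 0, "ty": 0.12, "tz": 0, "rx": 0, "ry": 0, "rz": 0}, {"tx": 0, "ty": 0.12, "tz": 0, "rx": 0, "ry": 0, "rz": 0}]}}

```text
time_s: 13.55
tool_pos: [564.7, -29.3, 25.6]
orientation: [-0.002, 0.996, -0.091, -0.001]
contact_force: [-0.9, 6.4, 4.4]
width: -0.0
```

```bash
python3 st.py
```

```text
t13.55 base x5.0 y4.9 z25.6 yaw-10.48 tilt0.24 fx-2.1 fy6.1 fz4.4
```

Emit:
{"op": "drive_tool", "data": {"moves": [{"tx": 0, "ty": 0.06, "tz": 0, "rx": 0, "ry": 0, "rz": 0}, {"tx": 0, "ty": 0.06, "tz": 0, "rx": 0, "ry": 0, "rz": 0}, {"tx": 0, "ty": 0.06, "tz": 0, "rx": 0, "ry": 0, "rz": 0}, {"tx": 0, "ty": 0.04, "tz": 0, "rx": 0, "ry": 0, "rz": 0}, {"tx": 0, "ty": 0, "tz": 0, "rx": 0, "ry": 0, "rz": 0}]}}

```text
time_s: 14.05
tool_pos: [563.7, -37.5, 25.3]
orientation: [-0.0, 0.996, -0.092, -0.0]
contact_force: [-0.1, 3.4, 1.7]
width: -0.2
```

```bash
python3 st.py
python3 - <<'E'
from ov import *
d,_=fit(D,[564,-29,-.17])
overlay("scene",(213,205,190,140),d,None,"pics/s8.png",4,offs=d[5:7])
E
python3 st.py
```

```text
t14.05 base x5.5 y-3.4 z25.3 yaw-10.61 tilt0.03 fx-0.8 fy3.4 fz1.7
t14.10 base x5.6 y-3.4 z25.3 yaw-10.61 tilt0.03 fx-1.8 fy3.7 fz2.4
```

View pics/s8.png

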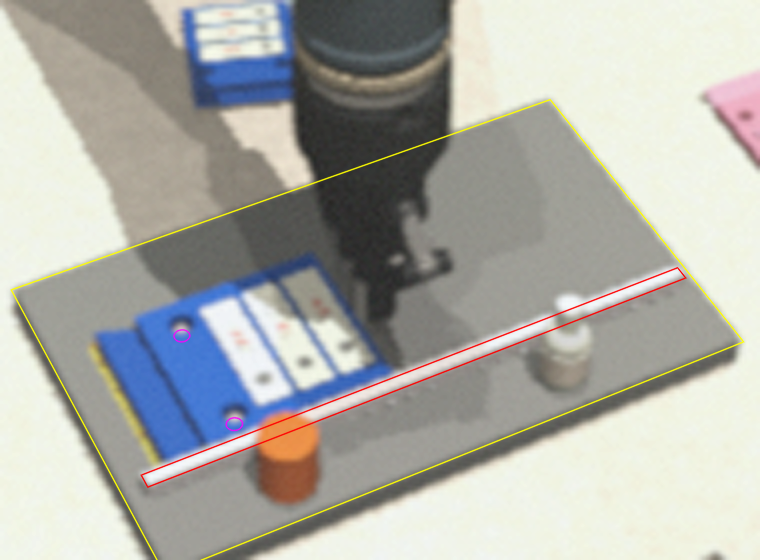

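Emit:
{"op": "drive_tool", "data": {"moves": [{"tx": 0, "ty": 0.04, "tz": 0, "rx": 0, "ry": 0, "rz": 0}, {"tx": 0, "ty": 0.04, "tz": 0, "rx": 0, "ry": 0, "rz": 0}, {"tx": 0, "ty": 0, "tz": 0, "rx": 0, "ry": 0, "rz": 0}, {"tx": 0, "ty": 0, "tz": 0, "rx": 0, "ry": 0, "rz": 0}, {"tx": 0, "ty": 0, "tz": 0, "rx": 0, "ry": 0, "rz": 0}]}}

```text
time_s: 14.6
tool_pos: [563.4, -39.4, 25.3]
orientation: [-0.0, 0.996, -0.092, -0.0]
contact_force: [-0.7, 3.6, 3.4]
width: 0.3
```

```bash
python3 st.py
```

```text
t14.60 base x5.6 y-5.3 z25.3 yaw-10.59 tilt0.02 fx-1.3 fy3.4 fz3.4
```

Emit:
{"op": "drive_tool", "data": {"moves": [{"tx": 0, "ty": 0.04, "tz": 0, "rx": 0, "ry": 0, "rz": 0}, {"tx": 0, "ty": 0.04, "tz": 0, "rx": 0, "ry": 0, "rz": 0}, {"tx": 0, "ty": 0, "tz": 0, "rx": 0, "ry": 0, "rz": 0}, {"tx": 0, "ty": 0, "tz": 0, "rx": 0, "ry": 0, "rz": 0}, {"tx": 0, "ty": 0, "tz": 0, "rx": 0, "ry": 0, "rz": 0}]}}

```text
time_s: 15.1
tool_pos: [563.3, -40.2, 25.3]
orientation: [-0.001, 0.996, -0.092, -0.0]
contact_force: [-0.5, 7.5, 3.0]
width: 0.0
```

```bash
python3 st.py
python3 - <<'E'
from ov import *
d,_=fit(D,[564,-29,-.17])
overlay("scene",(228,270,100,60),d,np.r_[d[:2]+np.array([[np.cos(d[2]),-np.sin(d[2])],[np.sin(d[2]),np.cos(d[2])]])@[3.5,-65],d[2]],"pics/s9.png",8,offs=d[5:7])
E
python3 st.py
```

```text
t15.10 base x5.6 y-6.1 z25.3 yaw-10.55 tilt0.10 fx-1.9 fy7.3 fz3.0
t15.15 base x5.6 y-6.1 z25.3 yaw-10.55 tilt0.10 fx-1.9 fy6.8 fz2.5
```

View pics/s9.png

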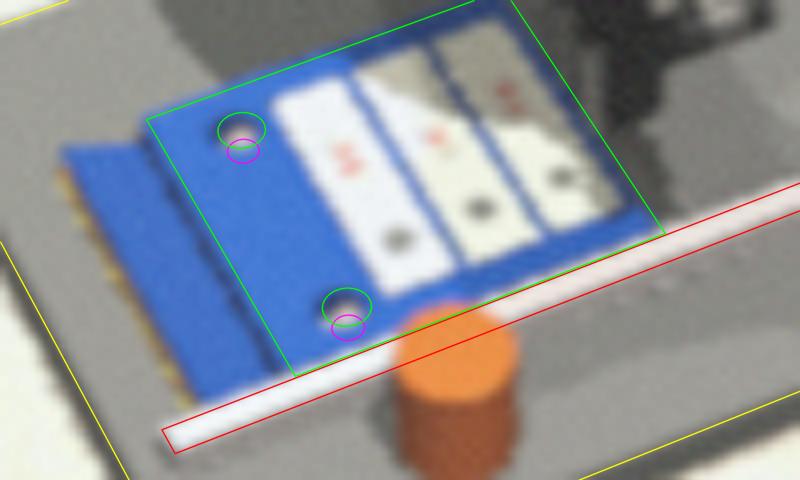

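Emit:
{"op": "drive_tool", "data": {"moves": [{"tx": -0.02, "ty": -0.1, "tz": 0, "rx": 0, "ry": 0, "rz": 0}, {"tx": 0, "ty": -0.6, "tz": 0, "rx": 0, "ry": 0, "rz": 0}, {"tx": 0, "ty": -0.8, "tz": 0, "rx": 0, "ry": 0, "rz": 0}, {"tx": 0, "ty": -0.4, "tz": -1, "rx": 0, "ry": 0, "rz": 0}, {"tx": 0, "ty": 0, "tz": -1, "rx": 0, "ry": 0, "rz": 0}]}}

```text
time_s: 15.65
tool_pos: [571.2, 7.1, 74.8]
orientation: [0.001, 0.996, -0.091, -0.001]
contact_force: [-0.4, -0.2, -0.3]
width: -0.0
```

Emit:
{"op": "drive_tool", "data": {"moves": [{"tx": 0, "ty": -0.5, "tz": -1, "rx": 0, "ry": 0, "rz": 0}, {"tx": -0.5, "ty": -1, "tz": -1, "rx": 0, "ry": 0, "rz": 0}, {"tx": -0.8, "ty": -1, "tz": -1, "rx": 0, "ry": 0, "rz": 0}, {"tx": -0.8, "ty": -1, "tz": -0.5, "rx": 0, "ry": 0, "rz": 0}, {"tx": -0.5, "ty": -1, "tz": 0, "rx": 0, "ry": 0, "rz": 0}]}}

```text
time_s: 16.15
tool_pos: [528.5, 128.9, 164.7]
orientation: [-0.001, 0.996, -0.093, 0.002]
contact_force: [0.9, 0.5, -0.5]
width: 0.0
```

Emit:
{"op": "drive_tool", "data": {"moves": [{"tx": 0, "ty": -1, "tz": 0, "rx": 0, "ry": 0, "rz": 0}, {"tx": 0, "ty": -1, "tz": 0, "rx": 0, "ry": 0, "rz": 0}, {"tx": 0, "ty": -1, "tz": 0, "rx": 0, "ry": 0, "rz": 0}, {"tx": 0, "ty": -0.5, "tz": 0, "rx": 0, "ry": 0, "rz": 0}, {"tx": 0, "ty": 0, "tz": 0, "rx": 0, "ry": 0, "rz": 0}]}}

```text
time_s: 16.65
tool_pos: [544.2, 215.5, 162.3]
orientation: [0.0, 0.996, -0.091, 0.0]
contact_force: [0.5, 0.6, 0.3]
width: -0.1
```

```bash
python3 st.py
python3 - <<'E'
from ov import *
d,_=fit(D,[564,-29,-.17])
c=np.r_[d[:2]+np.array([[np.cos(d[2]),-np.sin(d[2])],[np.sin(d[2]),np.cos(d[2])]])@[3.5,-66],d[2]]
overlay("scene",(218,260,110,75),d,c,"pics/sA.png",7,offs=d[5:7])
overlay("top",(265,163,140,106),d,c,"pics/tA.png",5,offs=d[3:5])
E
python3 st.py
```

```text
t16.65 base x-60.2 y241.7 z162.3 yaw-10.43 tilt0.03 fx0.4 fy0.6 fz0.3
t16.75 base x-59.6 y238.6 z162.5 yaw-10.66 tilt0.09 fx-0.2 fy0.1 fz0.1
```

View pics/sA.png

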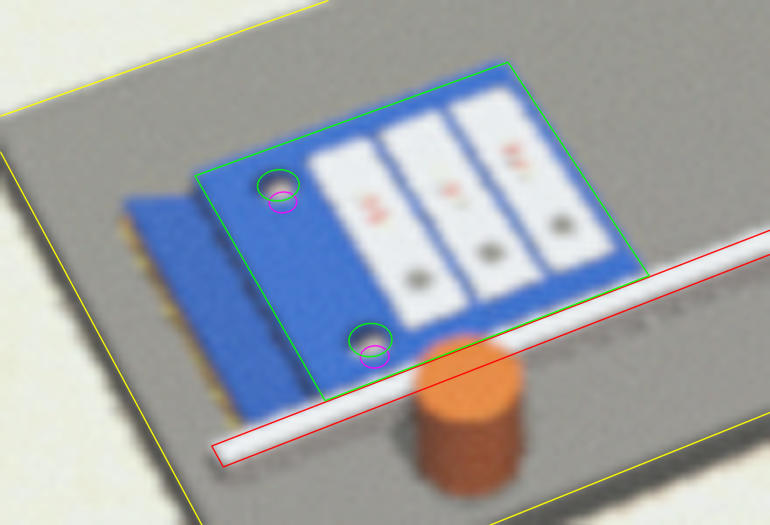

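View pics/tA.png

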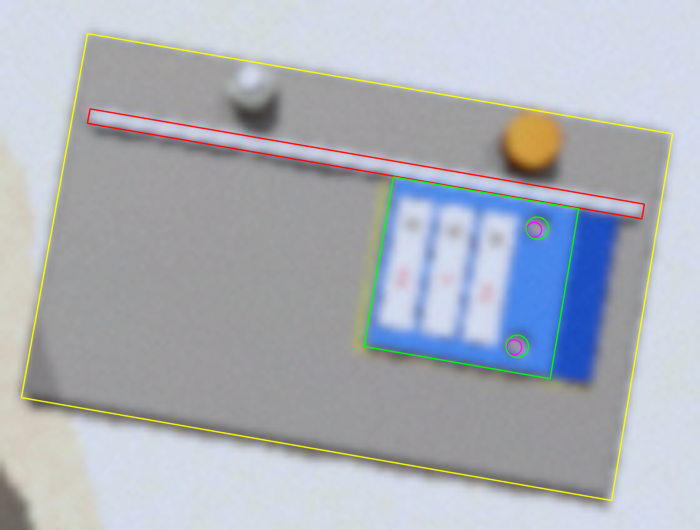

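Run:
```python
from rig import bot
print(bot.close_job())
```

```text
the job is handed in; nothing more can be done
None
```

The blue plate is home: both holes are over the pins and it appears to lie flat on the base. I handed the job in at about 17 s of the 45 s allowed. I worked on the larger blue plate, the one on the dock, and left the smaller blue one beside the dock alone.

**What I did:** with the fingers shut, I nudged the plate's robot-side edge until it sat square against the fence, feeling about 6 N. I then pushed its tail along the fence at 5–9 N. The nose rode up over the pins and the push force fell to about 3.5 N as the plate dropped. About 2 mm further on the pins stopped it at about 7 N. Finally I backed the hand off to about 240 mm along the base and 160 mm up.

**Last checks:**
- **Position and flatness:** after the retreat, the outline of a flat, seated plate matches both camera views closely. The pins show inside both holes.
- **Small offset:** the plate sits roughly 1–2 mm past the nominal home point toward the nose. That is within the 2 mm clearance between holes and pins. The overlay was drawn 1 mm past nominal to fit.
- **Forces:** no force I read went above about 10 N.
- **Other things:** the pot and dropper look unmoved. I did not take a full picture at the end to check the items on the table, but the hand never came down near them.

No check failed or disagreed.

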